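# Find where the chest tray binds, mark it, back off

### The arm

A 6-joint arm with a two-finger parallel gripper is mounted at the origin on the work surface. World frame = base frame: x ahead of the robot, y to its left, z up, the work surface at z = 0. Lengths are in mm, angles in rad, forces in N, time in s.
With the tool pointing down it reaches from about 400 to 925 mm from the base axis. Payload 12.5 kg.
Tool frame: the origin (TCP) lies midway between the tips of the shut fingers; the grasp point (between the pads) lies 19 mm behind it (env.grip_depth is the distance from the TCP to the grasp point, in mm); z points along the fingers, y is the line along which they close (so a half turn about z gives the same grasp; the last joint's range is limited). The gripper opens to 95 mm and grips with 3 to 60 N. Pads are 20 mm wide; open, the fingers measure 119 mm over their backs; the gripper's body (75 mm by 180 mm) begins 59 mm behind the grasp point.
Start: joints at [1.242, 0.491, 1.559, -0, 1.092, -0.106], TCP at [138.082, 609.574, 214.661] pointing down, gripper open.
Joint ranges: [-3.1, 3.1], [-0.84, 2.19], [0.05, 2.79], [-1.13, 4.28], [0.06, 2.93], [-2.69, 2.69]. Speed limits (rad/s): [2.22, 2.22, 2.79, 3.14, 3.14, 3.14].

### API

Orientations are given as [roll, pitch, yaw] about the fixed x, y, z axes, in that order (R = Rz(yaw) Ry(pitch) Rx(roll)).
In Python, from cell import monitor, viewer, order, env gives the robot as it stands.
- The arm moves only by the tool move_arm, never from a script. Its argument "moves" is one flat list of numbers, 4 for each row, row after row: the shift along the tool's x, y, z normalised to -1 to 1, where 1 is 0.15 m, then the turn about the tool's z normalised to -1 to 1, where 1 is pi/2 rad. A call has 1 to 10 rows; each row shifts and turns the commanded pose from where the row before left it, along the tool's axes as they then stand; what a row does not reach is not made up. A row lasts 1/8 s, in which the tool goes at most 62.5 mm and 10.7 degrees, less where a joint would pass 70% of its speed; a pose out of reach is approached as far as the arm can. A call with a number of a shift or a turn outside -1 to 1 is refused whole. A call with a gripper value outside its range is refused whole. "claw" is the finger opening in mm, from 0 to 95.1, set as the call begins (left out, the last holds). The fingers move at their own pace and stop on an object; the grip force is fixed at half the most. Time passes only in rows, so rows that do not move let the fingers close. It gives the time, the measured TCP pose, the force, the opening and the grip force at its end, in the units of the state.
- monitor.state(): the state, without advancing time (a new reading comes with each control period).
- viewer.read_camera(name): name is "side" or "top"; returns the picture (400x640x3 uint8, red, green, blue); there is no depth.
- viewer.camera_info(name): a dict with "K" (3x3 intrinsics, pixels), "dist_coeffs" ([k1, k2, p1, p2, k3] as OpenCV has them; the pictures are not rectified), "camera_from_world" (4x4, takes a point from world to camera coordinates). Camera axes: x right, y down, z forward; pixel columns grow to the right and rows downward; lengths in mm; the calibration is good to about 2 mm. A picture is of the moment at which its call begins. camera_info takes no time and is no camera call.
- order.job_done(): hands the job in; it is judged then, once.
The state is a dict: "t": time; "joints": joint angles; "qvel": joint speeds; "tau": joint torques, N m; "eef_pos": TCP position; "tcp_rot": TCP orientation; "ft_force": force on the tool from outside, world axes, zero at the start; "moment": the same for the moment, N m; "opening": opening from 0.0 (shut) to 1.0 (fully open); "grip_force": force on a finger pad.
Only numpy, scipy, OpenCV 4.12 (cv2) and the standard library are available. Lean on these libraries where they do the work, as an engineer would, in place of code of your own. Each camera call takes 0.05 s, during which the arm holds its last target. There are 200 camera calls.

### The job

The sliding tray in this tool chest binds somewhere along its runners. Take it by its upright wooden handle and slide it gently towards the loose wooden marker block, pushing the block along in front of it, until you clearly feel the tray bind, without forcing it; then draw the tray back so that about 3 cm is left between it and the block, which stays standing where it marks the tight spot, and let go. Leave the other tools on the bench alone.

Things in the scene. Friction and masses are not known exactly. Their poses are not given: they have to be found in the camera images.
- chest: Open-topped plywood tool chest, fixed to the bench: 260 mm (its x) by 460 mm (its y, the direction of the tray's travel), rim 130 mm high, walls 12 mm. Origin: centre of its underside, on the bench. It stands anywhere and turned up to about 20 degrees; its y axis always points from the tray towards the marker block.
- runners: Pair of wooden ledges fixed in the chest that carry the tray along the chest's y; tops 85 mm above the bench. Origin: chest centre, at the ledge tops; axes as the chest's. Their covered groove hides the tight spot, out of sight, at a different place every time: resistance there grows by about 1 N per mm pushed on. 3 N above the ordinary drag, kept for a moment, is a clear bind; 16 N is forcing it.
- tray (a joint): Travel of the tray along the chest's +y, in m: 0 = at the chest's -y end, grows towards the marker block, at most 0.27; starts between 0 and 0.04. The free tray drags with about 2 N and stays where it is left. It first binds somewhere between 0.11 and 0.19.
- tray_grip (a point): Where to grasp: on an upright wooden board across the tray's middle, 18 mm thick along the chest's y (pinch it so, from above), 110 mm long along x. This point is its centre, 20 mm below its top edge, 166 mm above the bench; tray and chest rims are at 130 mm, the block's top at 145 mm. The tray is 160 mm long (y), 228 mm wide, 44 mm high, 0.7 kg; its end face is 80 mm from here along +y.
- tray_edge (a point): Point on the outside of the tray's leading (+y) end face, half-way up it, on the side where the block stands. Axes as the chest's.
- block_center (a point): Centre of the loose marker block, plain wood, 30 x 30 x 60 mm standing upright, about 45 g, on the chest's -x ledge ahead of (+y of) the tray; starts with 20 to 90 mm between it and the tray. Its near face is 15 mm from this point; it needs no grasping, the tray's end face pushes it.
- glue: Bystander: standing plastic glue bottle, 56 mm across, 150 mm high, beside the chest. Origin at its foot. Not to be disturbed.
- plane: Bystander: wooden hand plane, 200 x 55 mm, about 100 mm high, beside the chest. Origin: centre of its sole. Not to be disturbed.
- screwdriver: Bystander: screwdriver, 200 mm long, lying on the bench beside the chest. Origin under its middle. Not to be disturbed.
There are look-alikes about, which are no part of the job. There is more than one size of the part that bears block_center; the job needs the smallest.

How it is judged:
By the outcome, as a careful person would: the job done as asked, in the order asked, and still so for the second after the job is handed in, with the robot touching nothing.
It also fails if it takes over 69 s, if anything falls off the work surface, if the arm or the gripper's body presses on something with over 40 N, if the wrist force passes 120 N, or if a joint passes its speed limit or range.

## Working session

There is one attempt and no reset: what is moved stays moved. The work goes in short steps, Python scripts to look and compute and a tool call to move; the robot and the scene stay as the last step left them, time stands still between calls to the robot, and variables do not carry over. Pictures are saved under pics/ and viewed, at most 10 in all, crops included, and the job is handed in when it is done.

Besides the shell and the picture viewer there is one more tool, called after "Emit:" as name(argument=value, ...) on one line, values as JSON. move_arm: Moves the arm, as the interface text tells. Scaled input: -1 to 1 covers 0.15 m each way for a shift and pi/2 rad each way for a turn. Its arguments: {"type":"object","properties":{"moves":{"type":"array"},"claw":{"type":"number"}},"required":["moves"]}

```bash
ls; mkdir -p pics; cat > h.py <<'E'
import numpy as np,cv2
from cell import monitor,viewer,order,env
def shot(c,n):
    im=viewer.read_camera(c); cv2.imwrite(f'pics/{n}.png',im[:,:,::-1]); return im
def ray(c,uv):
    i=viewer.camera_info(c);K=np.array(i['K'],float);d=np.array(i['dist_coeffs'],float);T=np.array(i['camera_from_world'],float)
    p=cv2.undistortPoints(np.array(uv,float).reshape(-1,1,2),K,d).reshape(-1,2)
    R=T[:3,:3];o=-R.T@T[:3,3];return o,np.c_[p,np.ones(len(p))]@R
def onz(c,uv,z):
    o,d=ray(c,uv);return o+d*((z-o[2])/d[:,2:3])
def proj(c,X):
    i=viewer.camera_info(c);T=np.array(i['camera_from_world'],float)
    return cv2.projectPoints(np.array(X,float).reshape(-1,1,3),cv2.Rodrigues(T[:3,:3])[0],T[:3,3],np.array(i['K'],float),np.array(i['dist_coeffs'],float))[0].reshape(-1,2)
E
python3 - <<'E'
from h import *
shot('top','t0');shot('side','s0');print(monitor.state())
for c in('top','side'):print(ray(c,[320,200]))
E
```

```text
pics
{'t': 0.1, 'joints': array([ 1.24239589e+00,  4.91504561e-01,  1.55940459e+00, -1.17865702e-05,
        1.09168273e+00, -1.05580398e-01]), 'qvel': array([-0.00097436, -0.00321911, -0.00240247, -0.00136173,  0.00146709,
        0.00119253]), 'tau': array([ 2.46922027e-03, -6.13629699e+01, -2.58609813e+01,  6.93759928e-02,
        4.70015989e-02,  1.26232571e-07]), 'eef_pos': array([138.0108812 , 609.34812698, 214.11136121]), 'tcp_rot': array([-3.14059789e+00, -9.49074260e-05,  2.91877801e+00]), 'ft_force': array([ 0.10860159, -0.2580993 , -0.87187807]), 'moment': array([ 0.00490014,  0.03427664, -0.02301947]), 'grip_force': 0.0, 'opening': 1.0005329131154943}
(array([ 400.96111532,   -3.67094483, 1074.11070476]), array([[ 0.06800372,  0.00630674, -0.99776596]]))
(array([355.16103262, 911.39838502, 928.60971363]), array([[ 0.11871501, -0.73477341, -0.66797408]]))
```

View pics/t0.png

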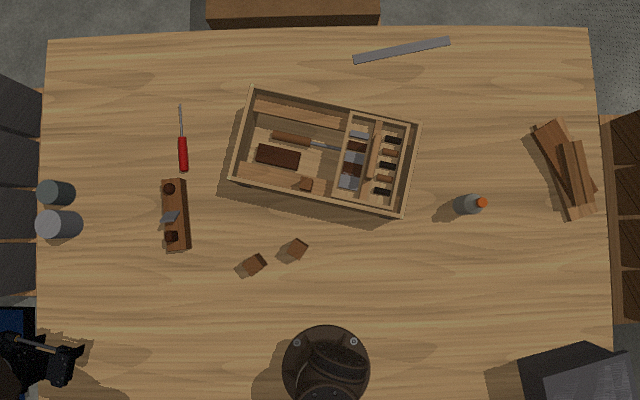

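View pics/s0.png

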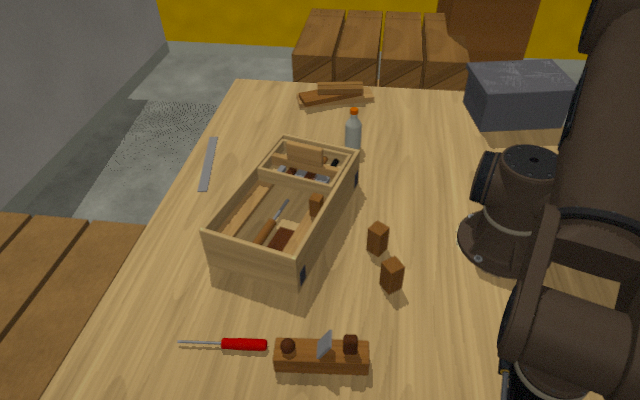

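The top view shows the chest with corners near (252,88), (422,122), (404,217) and (229,182). The tray is at its right end with the handle near (373,157), and the block is on the near ledge at (305,184). The side view agrees: handle near (305,155), block near (316,204). The two loose blocks on the bench are decoys.

```bash
python3 - <<'E'
import cv2
a=cv2.imread('pics/t0.png')[80:225,220:430];cv2.imwrite('pics/t0c.png',cv2.resize(a,None,fx=3.8,fy=3.8,interpolation=cv2.INTER_CUBIC))
a=cv2.imread('pics/s0.png')[130:280,200:370];cv2.imwrite('pics/s0c.png',cv2.resize(a,None,fx=4,fy=4,interpolation=cv2.INTER_CUBIC))
E
```

```text
(no output)
```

View pics/t0c.png

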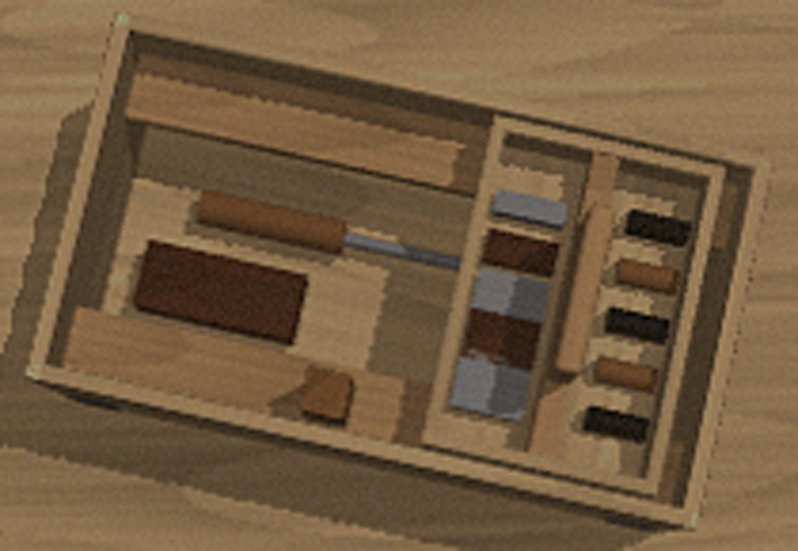

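View pics/s0c.png

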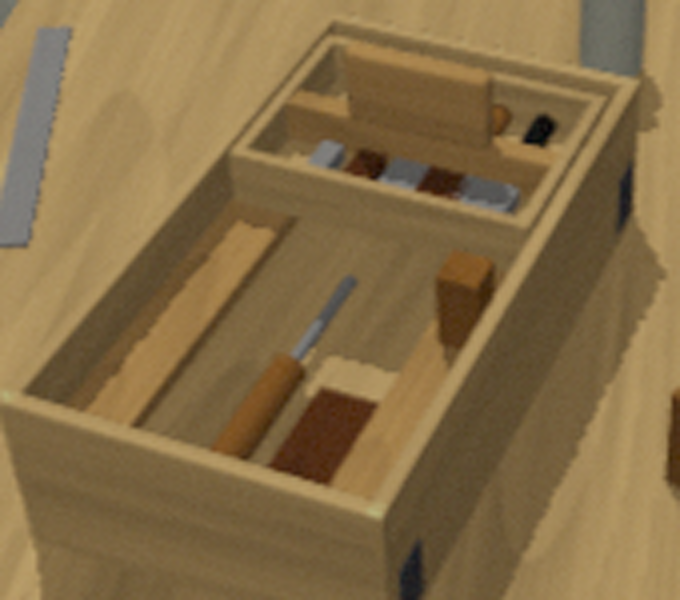

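The crops confirm one block on the -x ledge. The tray's leading edge is near crop (497,117)–(425,443), and the handle board is at its middle.

```bash
python3 - <<'E'
from h import *
np.set_printoptions(precision=1,suppress=True)
t=lambda a:np.array(a)/3.8+[220,80]
s=lambda a:np.array(a)/4+[200,130]
C=onz('top',t([(122,17),(768,160),(693,525),(30,375)]),130);print(C,[np.linalg.norm(C[i]-C[i-1]) for i in range(4)])
ey=(C[0]-C[1]+C[3]-C[2])[:2];ey/=np.linalg.norm(ey);ex=np.array([ey[1],-ey[0]]);o=C.mean(0)[:2]
print('o',o,'yaw',np.arctan2(ex[1],ex[0]))
def ch(P):return np.c_[(P[:,:2]-o)@ex,(P[:,:2]-o)@ey]
print('tray top',ch(onz('top',t([(497,117),(425,443),(655,495),(724,165)]),130)))
print('tray side',ch(onz('side',s([(235,150),(527,225)]),130)))
print('chest side',ch(onz('side',s([(5,395),(380,515),(637,80),(335,22)]),130)))
print('handle top-edge side',ch(onz('side',s([(345,43),(497,72)]),186)))
print('handle top-edge top',ch(onz('top',t([(593,155),(610,155),(560,370),(583,370)]),186)))
print('block top, top',ch(onz('top',t([(312,365),(352,373),(345,420),(302,410)]),145)))
print('block side',ch(onz('side',s([(437,287),(475,295),(494,262),(455,252)]),145)))
E
```

```text
[[ 770.6  171.7  130. ]
 [ 660.1 -265.7  130. ]
 [ 414.4 -203.8  130. ]
 [ 525.2  234.8  130. ]] [np.float64(253.34115081881845), np.float64(451.14307632025356), np.float64(253.3563175974019), np.float64(452.39036671250096)]
o [592.6 -15.8] yaw -0.24737012882673856
tray top [[ 114.2  -39.9]
 [-112.8  -40.8]
 [-112.8 -197.2]
 [ 116.4 -197.2]]
tray side [[ 110.4  -40.1]
 [-112.7  -39.2]]
chest side [[ 125.1  227.2]
 [-128.3  230.3]
 [-127.8 -224.4]
 [ 115.  -211.7]]
handle top-edge side [[  56.7 -116.6]
 [ -57.2 -123.3]]
handle top-edge top [[  85.7 -104.5]
 [  88.1 -115.1]
 [ -53.8 -113. ]
 [ -50.6 -127.1]]
block top, top [[ -80.4   42.7]
 [ -79.7   16. ]
 [-110.9   13.5]
 [-110.7   42.4]]
block side [[ -88.1   55.4]
 [-113.6   53.5]
 [-112.9   19.7]
 [ -85.5   19.9]]
```

Emit:
move_arm(moves=[-0.2,0,0,0.016,-0.34,-0.18,0,0,-0.34,-0.18,0,0,-0.34,-0.18,0,0,-0.34,-0.18,0,0,-0.34,-0.18,0,0,-0.34,-0.18,0,0,-0.34,-0.18,0,0,-0.34,-0.18,0,0,-0.34,-0.18,0,0], claw=70)

```text
t: 1.35
eef_pos: [553.8, 253.2, 214.4]
tcp_rot: [-3.142, -0.0, 2.894]
ft_force: [-0.7, 1.0, 0.2]
opening: 0.736
grip_force: 0.0
```

Emit:
move_arm(moves=[-0.086,-0.31,0,0,-0.086,-0.31,0,0,-0.086,-0.31,0,0,-0.086,-0.31,0,0,-0.086,-0.31,0,0,-0.086,-0.31,0,0,-0.086,-0.31,0,0,-0.086,-0.31,0,0,0,0,0,0])

```text
t: 2.48
eef_pos: [561.2, -133.9, 214.1]
tcp_rot: [-3.141, -0.001, 2.89]
ft_force: [0.3, 1.0, -0.1]
opening: 0.736
grip_force: 0.0
```

```bash
python3 - <<'E'
from h import *
print(monitor.state()['eef_pos'])
a=shot('side','s1')[130:280,200:370,::-1]
cv2.imwrite('pics/s1c.png',cv2.resize(a,None,fx=4,fy=4,interpolation=cv2.INTER_CUBIC))
E
```

```text
[ 561.20725545 -133.93620085  214.09865679]
```

View pics/s1c.png

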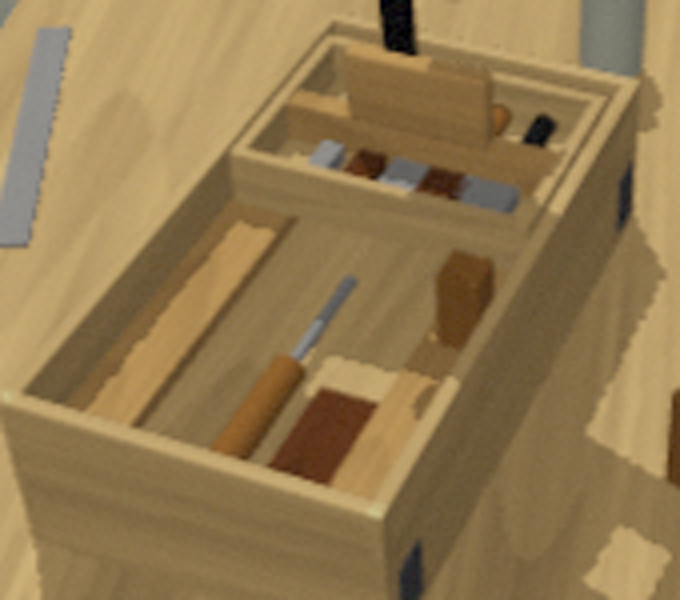

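```bash
python3 - <<'E'
from h import *
e=np.array([.245,.970,0]);p=np.array([561.2,-133.9,214.1])
for d in(-40,-35,0,35,40):print(d,(proj('side',[p+d*e])-[200,130])*4)
q=np.array([563.2,-132.2,186]);print([(proj('side',[q+d*e])-[200,130])*4 for d in(-9,9)])
E
```

```text
-40 [[444.44514336  -7.1324325 ]]
-35 [[441.63877509  -3.49584998]]
0 [[421.56772173  22.50875619]]
35 [[400.71840315  49.51405978]]
40 [[397.67366767  53.45713398]]
[array([[425.01976659,  50.29780278]]), array([[414.62888035,  64.06768161]])]
```

Emit:
move_arm(moves=[0,0,0.15,0,0,0,0.15,0,0,0,0.12,0,0,0,0.03,0,0,0,0,0])

```text
t: 3.15
eef_pos: [561.5, -130.5, 147.3]
tcp_rot: [3.141, -0.0, 2.894]
ft_force: [-0.0, -0.2, -0.1]
opening: 0.736
grip_force: 0.0
```

Emit:
move_arm(moves=[0,0,0,0,0,0,0,0,0,0,0,0,0,0,0,0,0,0,0,0,0,0,0,0], claw=0)

```text
t: 3.9
eef_pos: [561.5, -131.1, 147.1]
tcp_rot: [3.141, 0.0, 2.894]
ft_force: [0.3, 1.8, 0.3]
opening: 0.189
grip_force: 30.0
```

Emit:
move_arm(moves=[0,0.02,0,0,0,0.03,0,0,0,0.03,0,0,0,0.03,0,0,0,0.03,0,0,0,0.03,0,0,0,0.03,0,0,0,0.03,0,0,0,0.03,0,0,0,0.03,0,0])

```text
t: 5.15
eef_pos: [572.1, -88.7, 147.1]
tcp_rot: [3.142, -0.0, 2.894]
ft_force: [-1.2, -1.6, 1.3]
opening: 0.189
grip_force: 30.0
```

Emit:
move_arm(moves=[0,0.02,0,0,0,0.02,0,0,0,0.02,0,0,0,0.02,0,0,0,0.02,0,0,0,0.02,0,0,0,0.02,0,0,0,0.02,0,0,0,0.02,0,0,0,0.02,0,0])

```text
t: 6.4
eef_pos: [579.5, -59.7, 147.1]
tcp_rot: [3.141, -0.0, 2.894]
ft_force: [-2.2, -1.2, 2.7]
opening: 0.187
grip_force: 30.0
```

```bash
python3 - <<'E'
from h import *
a=shot('side','s2')[130:280,200:370,::-1]
cv2.imwrite('pics/s2c.png',cv2.resize(a,None,fx=4,fy=4,interpolation=cv2.INTER_CUBIC))
E
```

```text
(no output)
```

View pics/s2c.png

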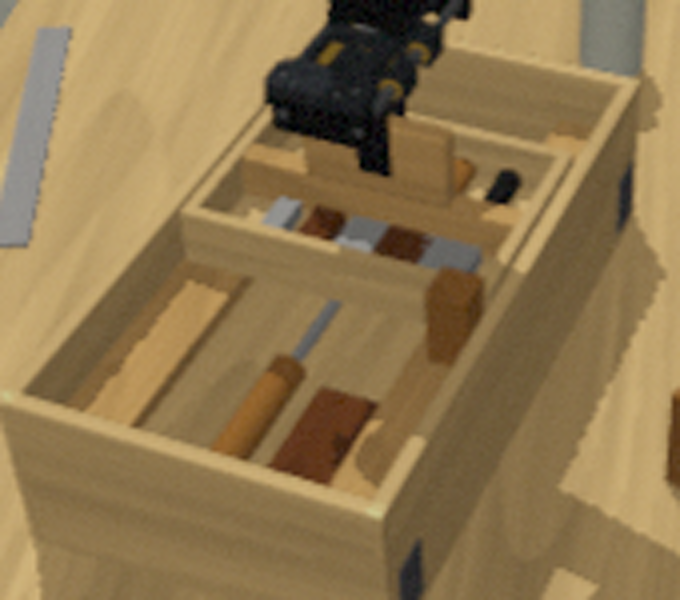

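The tray has moved about 74 mm and touches the block at crop (455,310), which is standing.

Emit:
move_arm(moves=[0,0.01,0,0,0,0.01,0,0,0,0.01,0,0,0,0.01,0,0,0,0.01,0,0,0,0.01,0,0,0,0.01,0,0,0,0.01,0,0,0,0.01,0,0,0,0,0,0])

```text
t: 7.7
eef_pos: [582.8, -46.6, 147.1]
tcp_rot: [3.141, -0.0, 2.894]
ft_force: [-3.3, 0.2, 3.8]
opening: 0.189
grip_force: 30.0
```

Emit:
move_arm(moves=[0,0.008,0,0,0,0.008,0,0,0,0.008,0,0,0,0.008,0,0,0,0.008,0,0])

```text
t: 8.32
eef_pos: [584.2, -41.0, 147.1]
tcp_rot: [3.142, -0.0, 2.894]
ft_force: [-4.2, -0.9, 4.9]
opening: 0.186
grip_force: 30.0
```

Emit:
move_arm(moves=[0.003,0.008,-0.003,0,0,0.008,0,0,0,0.008,0,0,0,0.008,0,0,0,0.008,0,0])

```text
t: 8.95
eef_pos: [585.6, -35.1, 147.1]
tcp_rot: [3.142, 0.0, 2.894]
ft_force: [4.5, -2.9, -9.0]
opening: 0.19
grip_force: 30.0
```

Emit:
move_arm(moves=[-0.001,0.008,0.002,0,0,0.008,0,0,0,0.008,0,0,0,0.008,0,0,0,0.008,0,0])

```text
t: 9.57
eef_pos: [587.1, -29.3, 147.2]
tcp_rot: [3.141, 0.0, 2.894]
ft_force: [3.7, -2.9, -7.7]
opening: 0.191
grip_force: 30.0
```

```bash
cat > f.py <<'E'
from h import *
s=monitor.state();c,n=np.cos(s['tcp_rot'][2]),np.sin(s['tcp_rot'][2]);f=s['ft_force']
ey=np.array([n,-c]);print('along %.2f across %.2f'%(f[:2]@ey,f[:2]@[-c,-n]),'z',f[2],'travelled',(s['eef_pos'][:2]-[561.5,-131.1])@ey,s['t'])
E
python3 f.py
```

```text
along -1.86 across 4.32 z -7.702889906386543 travelled 104.93155729634334 9.575
```

Emit:
move_arm(moves=[0,0.008,0.002,0,0,0.008,0,0,0,0.008,0,0,0,0.008,0,0,0,0.008,0,0])

```text
t: 10.2
eef_pos: [588.6, -23.5, 147.2]
tcp_rot: [3.141, 0.001, 2.894]
ft_force: [3.3, -3.7, -4.2]
opening: 0.191
grip_force: 30.0
```

Emit:
move_arm(moves=[0,0.006,0,0,0,0.006,0,0,0,0.006,0,0])

```text
t: 10.58
eef_pos: [589.3, -20.9, 147.1]
tcp_rot: [3.141, 0.001, 2.894]
ft_force: [2.9, -3.4, -3.8]
opening: 0.186
grip_force: 30.0
```

```bash
python3 f.py
```

```text
along -2.62 across 3.69 z -3.849259613138067 travelled 113.65205413136509 10.575
```

Emit:
move_arm(moves=[0,0.008,0,0,0,0.008,0,0,0,0.008,0,0,0,0.008,0,0])

```text
t: 11.08
eef_pos: [590.4, -16.2, 147.2]
tcp_rot: [3.141, 0.001, 2.894]
ft_force: [3.4, -3.6, -3.4]
opening: 0.192
grip_force: 30.0
```

```bash
python3 f.py
```

```text
along -2.60 across 4.20 z -3.381150408809699 travelled 118.44520162674436 11.075
```

Steady drag, no bind yet.

Emit:
move_arm(moves=[0,0.008,0,0,0,0.008,0,0,0,0.008,0,0,0,0.008,0,0])

```text
t: 11.58
eef_pos: [591.6, -11.6, 147.1]
tcp_rot: [3.142, 0.001, 2.894]
ft_force: [4.1, -3.6, -5.2]
opening: 0.19
grip_force: 30.0
```

```bash
python3 f.py
```

```text
along -2.46 across 4.90 z -5.1561432534087235 travelled 123.23512694507542 11.575
```

Emit:
move_arm(moves=[0,0.008,0,0,0,0.008,0,0,0,0.008,0,0,0,0.008,0,0])

```text
t: 12.08
eef_pos: [592.8, -6.9, 147.1]
tcp_rot: [3.141, 0.001, 2.894]
ft_force: [4.0, -3.9, -3.9]
opening: 0.186
grip_force: 30.0
```

```bash
python3 f.py
```

```text
along -2.77 across 4.83 z -3.9475500804666654 travelled 128.06367799496454 12.075
```

Emit:
move_arm(moves=[0,0.008,0,0,0,0.008,0,0,0,0.008,0,0,0,0.008,0,0])

```text
t: 12.58
eef_pos: [593.9, -2.3, 147.1]
tcp_rot: [3.142, 0.0, 2.894]
ft_force: [3.6, -3.9, -3.1]
opening: 0.189
grip_force: 30.0
```

```bash
python3 f.py
```

```text
along -2.89 across 4.47 z -3.1302351244144835 travelled 132.83906550204296 12.575
```

Emit:
move_arm(moves=[0,0.008,0,0,0,0.008,0,0,0,0.008,0,0,0,0.008,0,0])

```text
t: 13.08
eef_pos: [595.0, 1.9, 147.2]
tcp_rot: [-3.141, 0.0, 2.894]
ft_force: [2.3, -8.4, -3.2]
opening: 0.189
grip_force: 30.0
```

```bash
python3 f.py
```

```text
along -7.53 across 4.30 z -3.219756255760648 travelled 137.14612835441585 13.075
```

A clear bind, about 4.8 N above the drag. I'll hold it briefly to confirm.

Emit:
move_arm(moves=[0,0,0,0,0,0,0,0,0,0,0,0,0,0,0,0])

```text
t: 13.58
eef_pos: [595.0, 2.0, 147.2]
tcp_rot: [-3.141, 0.0, 2.894]
ft_force: [3.0, -5.5, -3.5]
opening: 0.19
grip_force: 30.0
```

```bash
python3 f.py
```

```text
along -4.55 across 4.26 z -3.4807906939660853 travelled 137.22056537131087 13.575
```

Emit:
move_arm(moves=[0,0.004,0,0,0,0.004,0,0,0,0.004,0,0])

```text
t: 13.95
eef_pos: [595.4, 3.4, 147.2]
tcp_rot: [-3.141, 0.0, 2.894]
ft_force: [1.6, -9.4, -4.0]
opening: 0.19
grip_force: 30.0
```

```bash
python3 f.py
```

```text
along -8.73 across 3.87 z -4.014983384463249 travelled 138.67761446254542 13.95
```

Emit:
move_arm(moves=[0,0,0,0,0,0,0,0,0,0,0,0,0,0,0,0])

```text
t: 14.45
eef_pos: [595.4, 3.5, 147.1]
tcp_rot: [-3.141, 0.0, 2.894]
ft_force: [3.0, -8.5, -3.2]
opening: 0.189
grip_force: 30.0
```

```bash
python3 f.py
```

```text
along -7.47 across 4.96 z -3.197408321639959 travelled 138.7562096661407 14.45
```

Emit:
move_arm(moves=[0,-0.01,0,0,0,-0.02,0,0,0,-0.03,0,0,0,-0.03,0,0,0,-0.03,0,0,0,-0.03,0,0,0,-0.03,0,0,0,-0.02,0,0,0,0,0,0,0,0,0,0])

```text
t: 15.7
eef_pos: [588.2, -25.1, 147.1]
tcp_rot: [-3.142, 0.001, 2.894]
ft_force: [4.5, -3.9, -3.1]
opening: 0.188
grip_force: 30.0
```

```bash
python3 f.py; python3 - <<'E'
from h import *
a=shot('side','s3')[130:280,200:370,::-1]
b=shot('top','t3')[80:225,220:430,::-1]
cv2.imwrite('pics/s3c.png',cv2.resize(a,None,fx=4,fy=4,interpolation=cv2.INTER_CUBIC))
E
```

```text
along -2.64 across 5.32 z -3.1226567221052344 travelled 109.26899820980073 15.7
```

View pics/s3c.png

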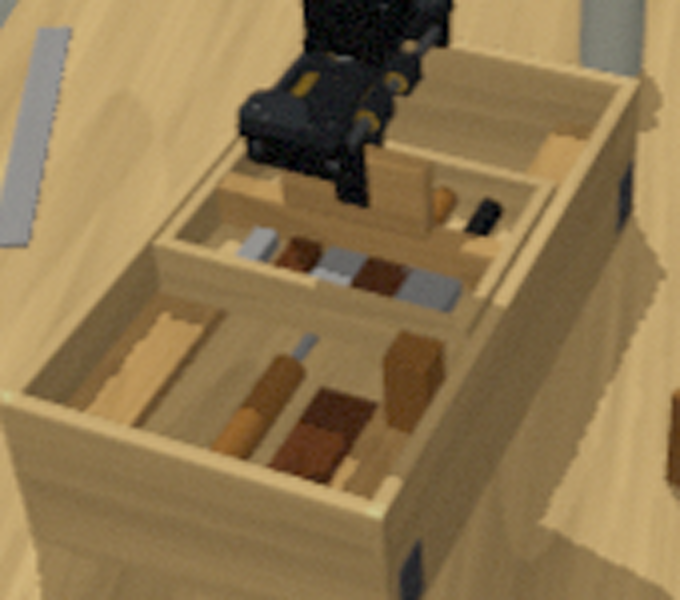

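The block is standing at crop (414,380) with a gap of about 30 mm to the tray. Next: release and lift away.

Emit:
move_arm(moves=[0,0,0,0,0,0,0,0,0,0,0,0,0,0,0,0], claw=60)

```text
t: 16.3
eef_pos: [587.9, -24.9, 147.0]
tcp_rot: [3.141, -0.0, 2.894]
ft_force: [0.4, -0.3, -0.2]
opening: 0.548
grip_force: 0.0
```

Emit:
move_arm(moves=[0,0,-0.1,0,0,0,-0.2,0,0,0,-0.2,0,0,0,-0.2,0,0,0,-0.2,0,0,0,-0.1,0,0,0,0,0])

```text
t: 17.18
eef_pos: [588.1, -25.0, 297.9]
tcp_rot: [3.141, 0.002, 2.894]
ft_force: [-0.0, 0.4, 0.2]
opening: 0.633
grip_force: 0.0
```

```bash
python3 f.py; python3 - <<'E'
from h import *
a=shot('side','s4')[130:280,200:370,::-1]
cv2.imwrite('pics/s4c.png',cv2.resize(a,None,fx=4,fy=4,interpolation=cv2.INTER_CUBIC))
E
```

```text
along 0.37 across -0.13 z 0.22067182488022918 travelled 109.38992313617527 17.175
```

View pics/s4c.png

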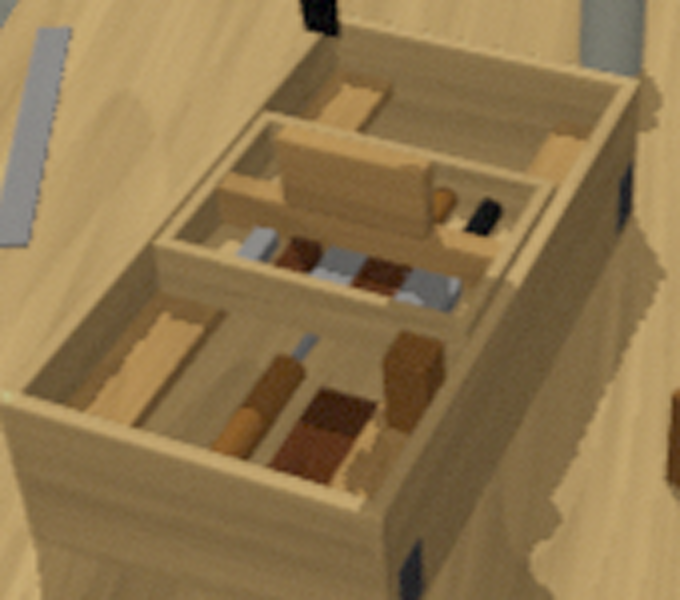

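The tray stayed where I left it, the block is standing at crop (414,380), and the gripper is clear.

```bash
python3 -c "
from h import *
print(order.job_done())"
```

```text
the job is handed in; nothing more can be done
None
```

The tray was pushed until it clearly bound (about 5–6 N over the ordinary drag, well short of forcing), drawn back to leave about 30 mm (by arm travel) to the standing block, and released; the job is handed in, verdict not shown.

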